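# Seat the lampholder in the brass lamp

## Robot

A 6-joint arm with a two-finger parallel gripper is mounted at the origin on the work surface. World frame = base frame: x ahead of the robot, y to its left, z up, the work surface at z = 0. Lengths are in m, angles in rad, forces in N, time in s.
With the tool pointing down it reaches from about 0.25 to 0.775 m from the base axis. Payload 4 kg.
Tool frame: the origin (TCP) lies between the finger pads; the fingertips stand 14 mm ahead of it and the grasp point (between the pads) lies 5 mm behind it (robot.tips_ahead is the distance from the TCP to the fingertips, in m); z points along the fingers, y is the direction in which the jaws open and shut (so a half turn about z gives the same grasp; the last joint's range is limited). The gripper opens to 94 mm and grips with 3 to 60 N. Pads are 16 mm wide; open, the fingers measure 119 mm over their backs; the gripper's body (75 mm by 177 mm) begins 78 mm behind the grasp point.
Start: joints at [1.066, 0.087, 1.371, -0, 1.684, -0.103], TCP at [0.215, 0.506, 0.22] pointing down, gripper open.
Joint ranges: [-3.1, 3.1], [-0.76, 2.03], [0.27, 2.55], [-1.08, 4.22], [0.17, 2.65], [-2.57, 2.57]. Speed limits (rad/s): [2.79, 2.79, 3.14, 3.14, 3.14, 3.14].

## Interface

Orientations are given as [roll, pitch, yaw] about the fixed x, y, z axes, in that order (R = Rz(yaw) Ry(pitch) Rx(roll)).
In Python, from bench import robot, optics, job gives the robot as it stands.
- The arm moves only by the tool apply_moves, never from a script. Its argument "moves" is a list of rows, each a list of 3 entries, a list of its own where there are three numbers: the shift along the tool's x, y, z in cm, then the turn, a rotation vector about the tool's x, y, z in rad, then the opening, from 0 (shut) to 1 (fully open). In form: [[[tx, ty, tz], [rx, ry, rz], grip], ...]. A call has exactly 10 rows; each row is the pose to reach, as a shift and turn from the pose commanded when the call began, along the tool's axes at that moment; what a row does not reach only later rows make up. A row lasts 1/12 s, in which the tool goes at most 41.7 mm and 7.16 degrees, less where a joint would pass 70% of its speed; a pose out of reach is approached as far as the arm can. A call with a gripper value outside its range is refused whole. The fingers move at their own pace and stop on an object; the grip force is fixed at half the most. Time passes only in rows, so rows that repeat a pose let the fingers close, or fill a call up. It gives the time, the measured TCP pose, the force and the opening at its end, in the units of the state.
- robot.get_obs(): the state, without advancing time (a new reading comes with each control period).
- optics.snapshot(name): name is "side" or "top" or "wrist"; returns the picture (400x640x3 uint8, red, green, blue); there is no depth.
- optics.get_calibration(name): a dict with "fx", "fy", "cx", "cy" (pixels), "k1" (the pictures are not rectified: a ray, as slopes to the right and down, at radius r is drawn at 1 + k1 r^2 times it, then the intrinsics apply), "rvec" (rotation vector, rad) and "tvec" (3), from world to camera coordinates, as OpenCV has them. Camera axes: x right, y down, z forward; pixel columns grow to the right and rows downward; lengths in m; the calibration is good to about 2 mm. A picture is of the moment at which its call begins: read the wrist's pose just before it. get_calibration takes no time and is no camera call; for the wrist camera it gives the pose at the moment of the call.
- job.close_job(): hands the job in, once; it reports no verdict.
The state is a dict: "time": time; "joint_positions": joint angles; "qvel": joint speeds; "joint_torque": joint torques, N m; "tool_pos": TCP position; "ee_rot": TCP orientation; "wrist_force": force on the tool from outside, world axes, zero at the start; "wrist_torque": the same for the moment, N m; "width": finger opening in m.
Only numpy, scipy, OpenCV 4.12 (cv2) and the standard library are available. Lean on these libraries where they do the work, as an engineer would, in place of code of your own. Each camera call takes 0.05 s, during which the arm holds its last target.

## Task

The lampholder of the brass lamp sits crosswise in its neck, with its two lugs riding on top of the black collar. Take it by its orange grip and turn it, pressing lightly, until the lugs drop into the two slots of the collar and it is fully home with the lugs flush with the collar, then let go. Do not touch the lampholders of the dark lamp and the white lamp.

Things in the scene. Friction and masses are not known exactly. Their poses are not given: they have to be found in the camera images.
- brass_holder_grip (a point): Lampholder to seat: white 44 mm plug, two lugs (12 wide, 12 tall, tips 38 from axis); on top an orange grip bar 60 long, 14 thick, 49 tall. Point: on the axis, 23 below the bar's top, 26 above the plug's top. x along bar and lugs (either way), z up. 0.2 kg, loose. It starts 42 mm above brass_lamp_socket, lugs on the collar 45 to 90 degrees off the slots; home it is 30 above.
- brass_lamp_socket (a point): Neck of the brass lamp, a 124 mm can fixed to the bench. Point: centre of the top face of its black collar (96 mm ring, 12 high, 52 bore), 125 above the bench. x along its two opposite slots (either way; 28 wide, 12 deep, brass floor), z up. 4 mm play all round; lugs drop within 10 degrees of the slots. A held lampholder does not fall: lower it 12 mm.
- dark_holder: Same lampholder with orange grip, riding crosswise on the collar of an identical lamp of dark steel: not to be touched. Origin on its axis at the underside of the plug, 89 mm below the bar's top. The three lamps stand side by side, about 0.3 m apart, in any order.
- white_holder: Same lampholder, already home in an identical white lamp, lugs flush in the slots: an example of the finished look, not to be touched. Origin as for dark_holder.
There are look-alikes about, which are no part of the job. What is shaped like the part that bears brass_holder_grip but blue or pink is not meant.

How it is judged:
By the outcome, as a careful person would: the job done as asked, in the order asked, and still so for the second after the job is handed in, with the robot touching nothing.
It also fails if it takes over 35 s, if anything falls off the work surface, if the arm or the gripper's body presses on something with over 40 N, if the wrist force passes 120 N, or if a joint passes its speed limit or range.

## Working session

There is one attempt and no reset: what is moved stays moved. The work goes in short steps, Python scripts to look and compute and a tool call to move; the robot and the scene stay as the last step left them, time stands still between calls to the robot, and variables do not carry over. Pictures are saved under pics/ and viewed, and the job is handed in when it is done.

Besides the shell and the picture viewer there is one more tool, called after "Request:" as name([rows], argument=value, ...), one row to a line, values as JSON. apply_moves: Moves the arm, as the interface text tells. Its arguments: {"type":"object","properties":{"moves":{"type":"array"}},"required":["moves"]}

```bash
mkdir -p pics; ls; python3 - <<'E'
from bench import robot, optics, job
import cv2
print(robot.get_obs())
for n in ["side","top","wrist"]:
    c=optics.get_calibration(n); print(n,c)
    im=optics.snapshot(n); cv2.imwrite(f"pics/{n}0.png",im[:,:,::-1])
E
```

```text
pics
{'time': 0.0, 'joint_positions': array([ 1.06591571e+00,  8.79036217e-02,  1.37224726e+00,  2.80413909e-05,
        1.68357319e+00, -1.03077736e-01]), 'qvel': array([-7.19478153e-04, -1.82177919e-05,  4.74893592e-05, -3.21086903e-04,
        1.95863325e-03,  5.97080656e-04]), 'joint_torque': array([-3.17904305e-04, -3.40186751e+01, -3.02425110e+01,  7.20162713e-02,
        3.30462470e-02, -1.71196853e-04]), 'tool_pos': array([0.21482799, 0.50575204, 0.21833576]), 'ee_rot': array([-3.13947541e+00, -2.47035104e-04,  2.73979263e+00]), 'wrist_force': array([ 0.44013969,  0.24078686, -1.00272669]), 'wrist_torque': array([ 0.00211953, -0.00391235,  0.00039913]), 'width': 0.09375986545116614}
side {'fx': 519.6914716806768, 'fy': 519.6914716806768, 'cx': 314.15959538962136, 'cy': 193.42654970398743, 'k1': -0.12240897172014024, 'rvec': array([ 0.63820305, -2.57509586,  1.28441546]), 'tvec': array([0.54684696, 0.21948559, 1.51459537])}
top {'fx': 421.05635182908543, 'fy': 421.05635182908543, 'cx': 312.8662613937603, 'cy': 200.7514186788378, 'k1': -0.0503550010888168, 'rvec': array([ 2.16801124, -2.10330309,  0.22072403]), 'tvec': array([0.07029487, 0.56893548, 1.09329236])}
wrist {'fx': 301.2325901970982, 'fy': 301.2325901970982, 'cx': 317.6596959562202, 'cy': 195.85569694125368, 'k1': -0.03755690697761367, 'rvec': array([-2.41971871, -1.60045132, -0.22204032]), 'tvec': array([-0.54996301, -0.02822267,  0.39111245])}
```

View pics/side0.png

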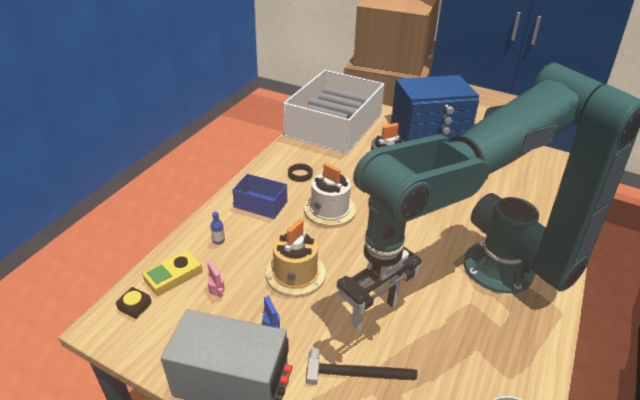

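View pics/top0.png

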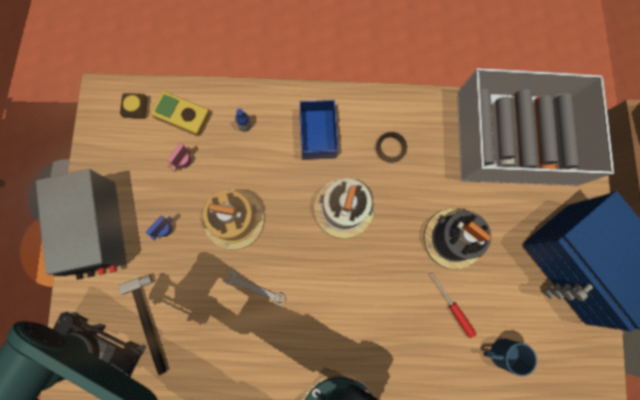

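View pics/wrist0.png

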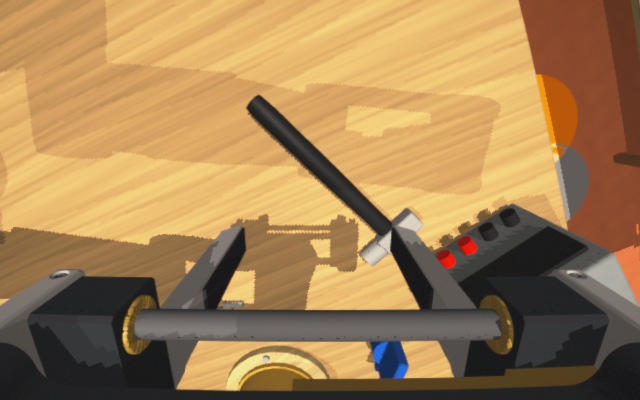

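The top view shows orange-gripped holders at (222,210) brass, (349,198) white and (477,232) dark. The look-alikes are blue at (160,228) and pink at (180,157). I choose the brass one at (222,210) and will check it in a close crop.

```bash
cat > h.py <<'E'
import numpy as np, cv2
def ray(c,uv):
    K=np.array([[c['fx'],0,c['cx']],[0,c['fy'],c['cy']],[0,0,1]])
    uv=np.atleast_2d(np.array(uv,float)).reshape(-1,1,2)
    n=cv2.undistortPoints(uv,K,np.array([c['k1'],0,0,0.])).reshape(-1,2)
    R=cv2.Rodrigues(np.array(c['rvec']))[0]; t=np.array(c['tvec'])
    d=np.c_[n,np.ones(len(n))]@R; o=-R.T@t
    return o,d
def plane(c,uv,z):
    o,d=ray(c,uv); return o+d*((z-o[2])/d[:,2])[:,None]
def proj(c,P):
    K=np.array([[c['fx'],0,c['cx']],[0,c['fy'],c['cy']],[0,0,1]])
    return cv2.projectPoints(np.atleast_2d(np.array(P,float)),np.array(c['rvec']),np.array(c['tvec']),K,np.array([c['k1'],0,0,0.]))[0].reshape(-1,2)
E
python3 - <<'E'
import cv2
a=cv2.imread("pics/top0.png")[175:255,185:275]; a=cv2.resize(a,None,fx=6,fy=6,interpolation=cv2.INTER_CUBIC); cv2.imwrite("pics/tc.png",a)
a=cv2.imread("pics/side0.png")[210:300,250:340]; a=cv2.resize(a,None,fx=6,fy=6,interpolation=cv2.INTER_CUBIC); cv2.imwrite("pics/sc.png",a)
E
```

```text
(no output)
```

View pics/tc.png

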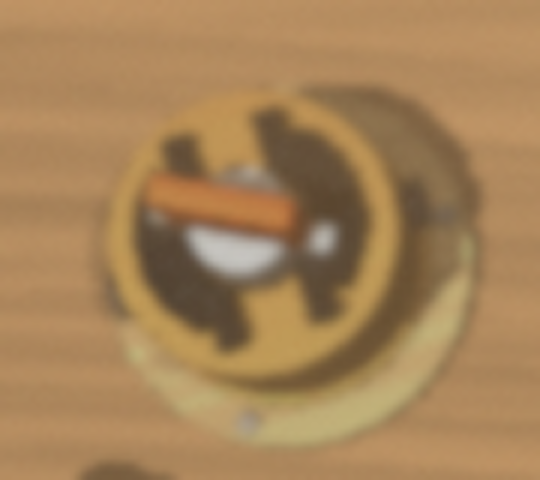

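View pics/sc.png

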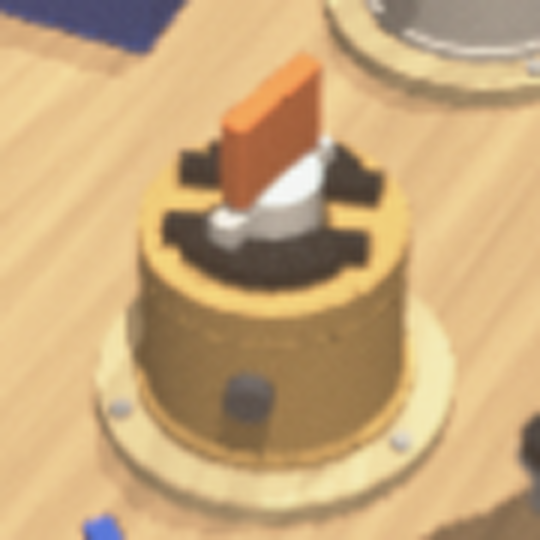

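The crops confirm it: an orange bar on a white plug in the brass can, lugs on the black collar, with slots running nearly down the top image.

```bash
python3 - <<'E'
from bench import robot, optics
from h import *
ct=optics.get_calibration("top"); cs=optics.get_calibration("side")
T=lambda p:np.array(p,float)/6+[185,175]-0.4
S=lambda p:np.array(p,float)/6+[250,210]-0.4
# bar top corners
print("top bar",plane(ct,T([(150,178),(148,206),(298,203),(294,230)]),0.19).round(4))
print("side bar",plane(cs,S([(222,122),(305,55),(322,65),(240,132)]),0.19).round(4))
a=plane(ct,T([(197,140),(247,340),(256,115),(308,315)]),0.125);print("slot top",a.round(4))
b=plane(cs,S([(180,182),(383,198),(163,215),(368,235)]),0.125);print("slot side",b.round(4))
for q in (a,b):
  for i in (0,2):
    d=q[i+1]-q[i];print(np.degrees(np.arctan2(d[1],d[0])))
print(a.mean(0),b.mean(0))
for n,c,ext in (("top",ct,1),("side",cs,1)):
  im=cv2.imread(f"pics/{n}0.png");h=cv2.cvtColor(im,cv2.COLOR_BGR2HSV)
  m=cv2.inRange(h,(3,150,120),(13,255,255))
  o=cv2.connectedComponentsWithStats(m)
  for s,ce in zip(o[2][1:],o[3][1:]):
    if 40<s[4]<600: print(n,s,ce.round(1))
c=optics.get_calibration("wrist");R=cv2.Rodrigues(c['rvec'])[0];print("wristcam",-R.T@c['tvec'],R[2])
E
```

```text
top bar [[0.5243 0.3349 0.19  ]
 [0.5131 0.3349 0.19  ]
 [0.5162 0.2759 0.19  ]
 [0.5054 0.2768 0.19  ]]
side bar [[0.5256 0.3376 0.19  ]
 [0.5156 0.2809 0.19  ]
 [0.5057 0.2833 0.19  ]
 [0.5156 0.3395 0.19  ]]
slot top [[0.5522 0.331  0.125 ]
 [0.4682 0.3045 0.125 ]
 [0.5638 0.3068 0.125 ]
 [0.4795 0.2797 0.125 ]]
slot side [[0.5594 0.3185 0.125 ]
 [0.4737 0.2841 0.125 ]
 [0.5551 0.3411 0.125 ]
 [0.4684 0.3088 0.125 ]]
-162.43425613031803
-162.15257080657395
-158.10201854211533
-159.56190918741274
[0.51593127 0.30551269 0.125     ] [0.51415137 0.31311295 0.125     ]
top [542 164  14   4  48] [549.3 165.5]
top [345 187  11  23  93] [349.9 196.9]
top [469 222  22  19 112] [479.9 231.5]
top [450 303  26  35  97] [463.5 321.9]
top [626 375  14  25 291] [632.9 387.9]
side [383 123  15  16 166] [389.8 130.7]
side [324 164  16  19 177] [331.5 172.9]
side [287 221  16  23 192] [294.4 232.7]
wristcam [0.14185231 0.53785777 0.38334026] [ 0.25182751 -0.10813347 -0.96171205]
```

Request:
apply_moves([
  [[-3,-1.2,-2],[0,0,0.12],1],
  [[-7,-2.8,-4],[0,0,0.24],1],
  [[-11,-4.4,-6],[0,0,0.36],1],
  [[-15,-6,-7],[0,0,0.48],1],
  [[-19,-7.6,-7],[0,0,0.6],1],
  [[-23,-9.2,-7],[0,0,0.72],1],
  [[-27,-10.8,-7],[0,0,0.84],1],
  [[-31,-12.4,-7],[0,0,0.96],1],
  [[-35,-14,-7],[0,0,1.08],1],
  [[-37.5,-15.1,-7],[0,0,1.2],1],
])

```text
time: 0.98
tool_pos: [0.4978, 0.2234, 0.2892]
ee_rot: [-3.141, -0.0, 1.534]
wrist_force: [0.1, 0.8, 0.5]
width: 0.0939
```

Request:
apply_moves([
  [[0,0,0],[0,0,0.12],1],
  [[0,0,0],[0,0,0.13],1],
  [[0,0,0],[0,0,0.13],1],
  [[0,0,0],[0,0,0.13],1],
  [[0,0,0],[0,0,0.13],1],
  [[0,0,0],[0,0,0.13],1],
  [[0,0,0],[0,0,0.13],1],
  [[0,0,0],[0,0,0.13],1],
  [[0,0,0],[0,0,0.13],1],
  [[0,0,0],[0,0,0.13],1],
])

```text
time: 1.82
tool_pos: [0.4966, 0.2254, 0.2896]
ee_rot: [3.141, -0.0, 1.41]
wrist_force: [-0.3, -0.4, -0.0]
width: 0.0937
```

```bash
python3 - <<'E'
from bench import robot, optics
from h import *
o=robot.get_obs();print({k:o[k] for k in('time','tool_pos','ee_rot','wrist_force','joint_positions')})
c=optics.get_calibration("wrist");im=optics.snapshot("wrist");cv2.imwrite("pics/w1.png",im[:,:,::-1])
import pickle;pickle.dump(c,open("w1.pkl","wb"))
print(proj(c,[[.515,.308,.19],[.515,.308,.125]]))
E
```

```text
{'time': 1.8167, 'tool_pos': array([0.4966367 , 0.22535291, 0.28957952]), 'ee_rot': array([ 3.14141248e+00, -1.56481254e-04,  1.41049007e+00]), 'wrist_force': array([-0.3001466 , -0.37144015, -0.01266282]), 'joint_positions': array([3.21971218e-01, 7.39197837e-02, 1.24735253e+00, 5.68249402e-05,
       1.82008814e+00, 4.82291520e-01])}
[[323.08362662 105.52381208]
 [321.95331935 106.5367557 ]]
```

View pics/w1.png

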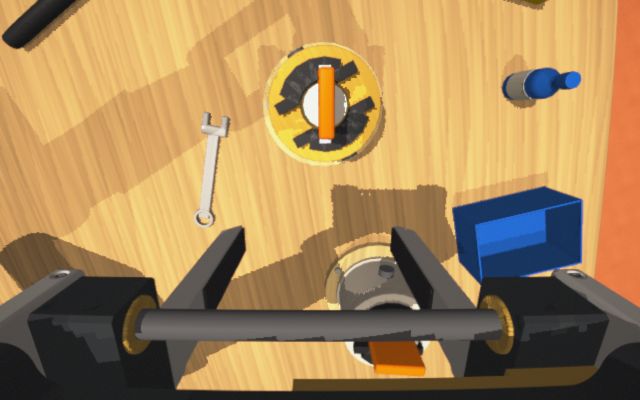

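The wrist view shows the brass lamp almost straight below: bar from (326,67) to (326,140), collar centred near (324,104), slots running upper-right to lower-left. I'll zoom and measure.

```bash
python3 - <<'E'
from h import *
import pickle
c=pickle.load(open("w1.pkl","rb"));im=cv2.imread("pics/w1.png")
cr=im[35:170,255:390];cv2.imwrite("pics/w1c.png",cv2.resize(cr,None,fx=4.4,fy=4.4,interpolation=cv2.INTER_CUBIC))
h=cv2.cvtColor(im,cv2.COLOR_BGR2HSV)
m=cv2.inRange(h,(3,150,120),(15,255,255));m[:, :250]=0;m[:,400:]=0;m[:50]=0;m[160:]=0
n,l,s,ce=cv2.connectedComponentsWithStats(m);i=1+s[1:,4].argmax();print(s[i],ce[i])
cnt=max(cv2.findContours((l==i).astype(np.uint8),0,2)[0],key=len)
r=cv2.minAreaRect(cnt);p=plane(c,cv2.boxPoints(r),.19);print(r,p.round(4),p.mean(0))
print([np.linalg.norm(p[k]-p[k-1]).round(4) for k in range(4)],[np.degrees(np.arctan2(*(p[k]-p[k-1])[[1,0]])).round(1) for k in range(4)])
# can rim (124mm circle at z=.125): yellow/brass
b=cv2.inRange(h,(18,150,110),(32,255,255));b[:, :255]=0;b[:,395:]=0;b[:35]=0;b[175:]=0
cnt=max(cv2.findContours(b,0,2)[0],key=cv2.contourArea);e=cv2.minEnclosingCircle(cnt);print(e,plane(c,[e[0]],.125))
E
```

```text
[317  67  18  73 328] [328.05182927 103.85060976]
((325.5, 103.0), (72.0, 17.0), 90.0) [[0.5148 0.3389 0.19  ]
 [0.5286 0.3367 0.19  ]
 [0.52   0.2789 0.19  ]
 [0.5054 0.2812 0.19  ]] [0.51720868 0.30891357 0.19      ]
[np.float64(0.0584), np.float64(0.0139), np.float64(0.0584), np.float64(0.0147)] [np.float64(80.8), np.float64(-9.2), np.float64(-98.4), np.float64(170.8)]
((324.40283203125, 102.87609100341797), 58.2509765625) [[0.51811507 0.31124822 0.125     ]]
```

View pics/w1c.png

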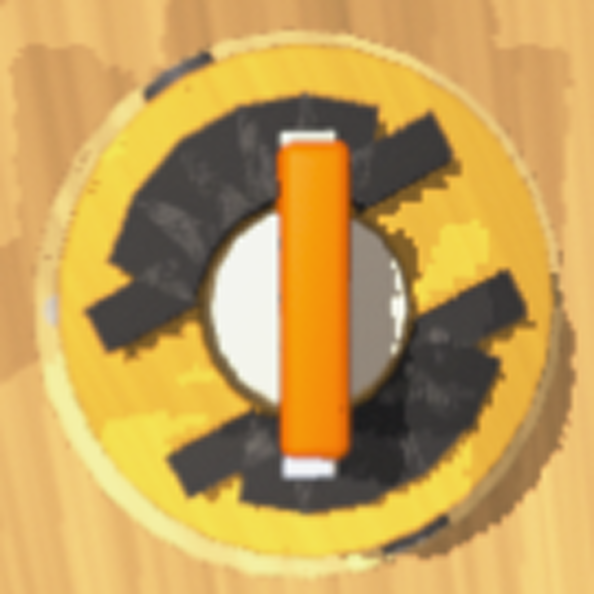

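Request:
apply_moves([
  [[3,0.3,0],[0,0,0],1],
  [[6,0.6,0.5],[0,0,0],1],
  [[8.6,0.7,2],[0,0,0],1],
  [[8.6,0.7,5],[0,0,0],1],
  [[8.6,0.7,8],[0,0,0],1],
  [[8.6,0.7,10.5],[0,0,0],1],
  [[8.6,0.7,12],[0,0,0],1],
  [[8.6,0.7,12.7],[0,0,0],1],
  [[8.6,0.7,12.7],[0,0,0],1],
  [[8.6,0.7,12.7],[0,0,0],1],
])

```text
time: 2.7
tool_pos: [0.5178, 0.309, 0.1631]
ee_rot: [3.141, -0.001, 1.41]
wrist_force: [0.4, 0.6, 0.1]
width: 0.0939
```

```bash
python3 - <<'E'
from bench import robot, optics
from h import *
o=robot.get_obs();print({k:o[k] for k in('time','tool_pos','ee_rot','wrist_force')})
im=optics.snapshot("side")[:,:,::-1];cv2.imwrite("pics/s2.png",cv2.resize(im[170:310,220:400],None,fx=4,fy=4,interpolation=2))
im=optics.snapshot("wrist")[:,:,::-1];cv2.imwrite("pics/w2.png",im)
E
```

```text
{'time': 2.7, 'tool_pos': array([0.51781563, 0.30896768, 0.16313916]), 'ee_rot': array([ 3.14095745e+00, -5.18865403e-04,  1.40968721e+00]), 'wrist_force': array([0.44748497, 0.61125299, 0.13394689])}
```

View pics/s2.png

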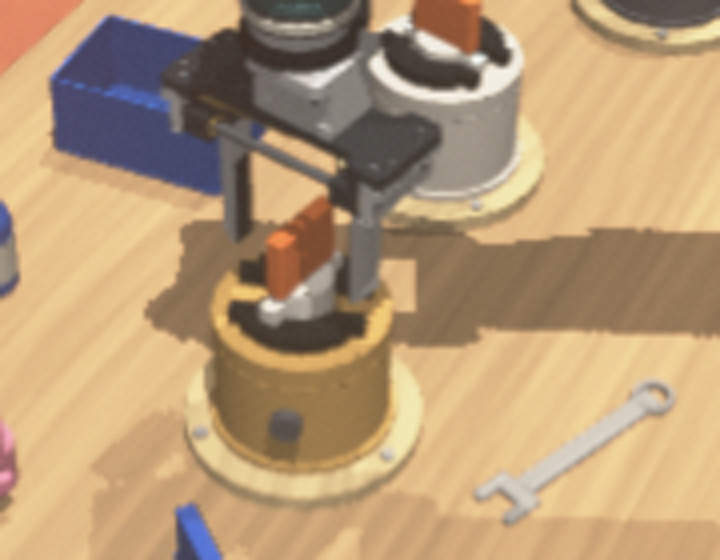

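View pics/w2.png

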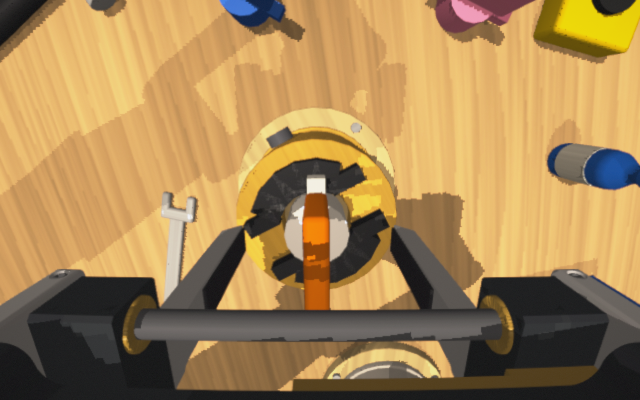

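The fingers straddle the bar, which is centred at (316,240) in the wrist view. Closing now.

Request:
apply_moves([
  [[0,0,0],[0,0,0],0.5],
  [[0,0,0],[0,0,0],0.3],
  [[0,0,0],[0,0,0],0.1],
  [[0,0,0],[0,0,0],0],
  [[0,0,0],[0,0,0],0],
  [[0,0,0],[0,0,0],0],
  [[0,0,0],[0,0,0],0],
  [[0,0,0],[0,0,0],0],
  [[0,0,0],[0,0,0],0],
  [[0,0,0],[0,0,0],0],
])

```text
time: 3.63
tool_pos: [0.5175, 0.3089, 0.1625]
ee_rot: [-3.142, -0.0, 1.41]
wrist_force: [0.0, 1.2, -0.2]
width: 0.0311
```

Request:
apply_moves([
  [[0,0,0],[0,0,0],0],
  [[0,0,0],[0,0,0],0],
  [[0,0,0],[0,0,0],0],
  [[0,0,0],[0,0,0],0],
  [[0,0,0],[0,0,0],0],
  [[0,0,0],[0,0,0],0],
  [[0,0,0],[0,0,0],0],
  [[0,0,0],[0,0,0],0],
  [[0,0,0],[0,0,0],0],
  [[0,0,0],[0,0,0],0],
])

```text
time: 4.47
tool_pos: [0.5175, 0.3089, 0.1625]
ee_rot: [3.142, -0.0, 1.41]
wrist_force: [-0.3, -0.3, 0.6]
width: 0.0138
```

Request:
apply_moves([
  [[0,0,0],[0,0,0.1],0],
  [[0,0,0],[0,0,0.22],0],
  [[0,0,0],[0,0,0.34],0],
  [[0,0,0],[0,0,0.46],0],
  [[0,0,0],[0,0,0.58],0],
  [[0,0,0],[0,0,0.7],0],
  [[0,0,0],[0,0,0.82],0],
  [[0,0,0],[0,0,0.94],0],
  [[0,0,0],[0,0,1.03],0],
  [[0,0,0],[0,0,1.07],0],
])

```text
time: 5.3
tool_pos: [0.5172, 0.3087, 0.1617]
ee_rot: [3.141, 0.001, 0.336]
wrist_force: [1.0, 0.6, -0.9]
width: 0.0133
```

```bash
python3 - <<'E'
from bench import robot, optics
from h import *
o=robot.get_obs();print({k:o[k] for k in('time','tool_pos','ee_rot','wrist_force','wrist_torque','width')})
im=optics.snapshot("side")[:,:,::-1];cv2.imwrite("pics/s3.png",cv2.resize(im[170:310,220:400],None,fx=4,fy=4,interpolation=2))
im=optics.snapshot("wrist")[:,:,::-1];cv2.imwrite("pics/w3.png",im[80:400])
E
```

```text
{'time': 5.3, 'tool_pos': array([0.51716311, 0.30871087, 0.16168986]), 'ee_rot': array([3.14142344e+00, 1.36391867e-03, 3.36074062e-01]), 'wrist_force': array([ 1.03539613,  0.61106461, -0.85409361]), 'wrist_torque': array([-0.03304656,  0.1444851 ,  0.0047204 ]), 'width': 0.013289451551930297}
```

View pics/s3.png

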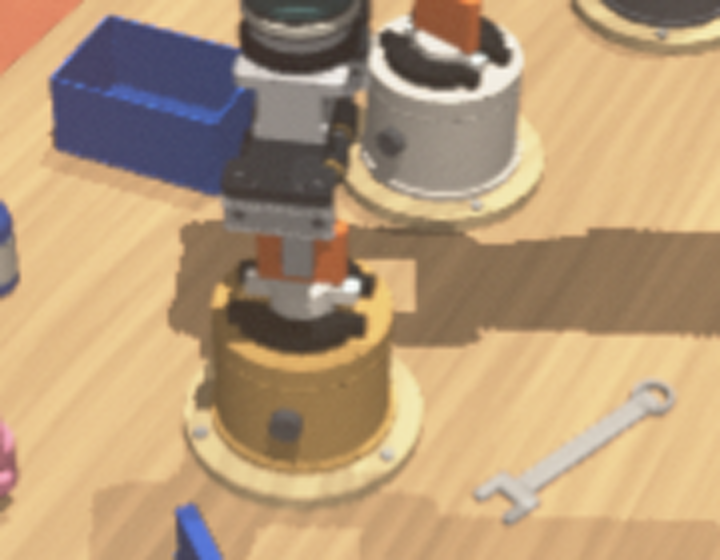

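View pics/w3.png

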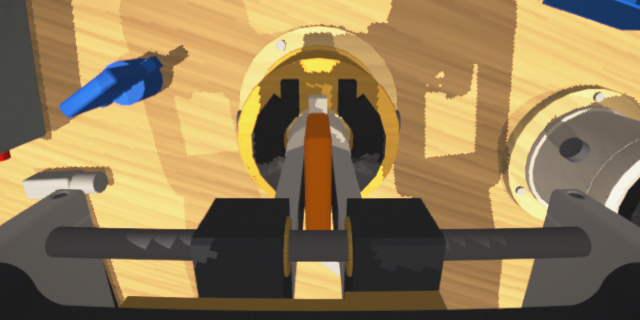

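The wrist view shows the lug at x=318, centred between the slot walls at x=299 and x=338. Lowering 12 mm.

Request:
apply_moves([
  [[0,0,0.1],[0,0,0],0],
  [[0,0,0.3],[0,0,0],0],
  [[0,0,0.5],[0,0,0],0],
  [[0,0,0.7],[0,0,0],0],
  [[0,0,0.9],[0,0,0],0],
  [[0,0,1.0],[0,0,0],0],
  [[0,0,1.1],[0,0,0],0],
  [[0,0,1.15],[0,0,0],0],
  [[0,0,1.2],[0,0,0],0],
  [[0,0,1.2],[0,0,0],0],
])

```text
time: 6.23
tool_pos: [0.5175, 0.3089, 0.1506]
ee_rot: [-3.141, -0.0, 0.34]
wrist_force: [-0.1, 0.3, -1.6]
width: 0.0138
```

```bash
python3 - <<'E'
from bench import robot, optics
from h import *
o=robot.get_obs();print({k:o[k] for k in('time','tool_pos','ee_rot','wrist_force','wrist_torque','width')})
im=optics.snapshot("side")[:,:,::-1];cv2.imwrite("pics/s4.png",cv2.resize(im[170:310,220:400],None,fx=4,fy=4,interpolation=2))
E
```

```text
{'time': 6.2333, 'tool_pos': array([0.51754353, 0.30894349, 0.15060642]), 'ee_rot': array([-3.14148543e+00, -3.11853856e-04,  3.39831096e-01]), 'wrist_force': array([-0.09298268,  0.34386583, -1.58694013]), 'wrist_torque': array([-0.0138032 ,  0.15472873,  0.0218001 ]), 'width': 0.013815401462612417}
```

View pics/s4.png

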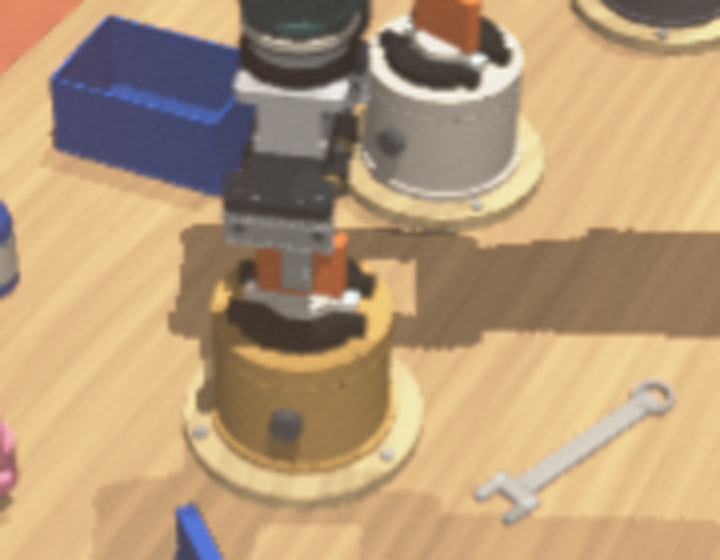

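Request:
apply_moves([
  [[0,0,0.05],[0,0,0],0],
  [[0,0,0.1],[0,0,0],0],
  [[0,0,0.1],[0,0,0],0],
  [[0,0,0.1],[0,0,0],0],
  [[0,0,0.1],[0,0,0],0],
  [[0,0,0.1],[0,0,0],0],
  [[0,0,0.1],[0,0,0],0],
  [[0,0,0.1],[0,0,0],0],
  [[0,0,0.1],[0,0,0],0],
  [[0,0,0.1],[0,0,0],0],
])

```text
time: 7.12
tool_pos: [0.5176, 0.309, 0.1505]
ee_rot: [-3.141, -0.001, 0.34]
wrist_force: [-1.2, -0.9, 5.4]
width: 0.0136
```

The contact force is now 5 N after a 12 mm drop, so the lugs are on the slot floor. Releasing.

Request:
apply_moves([
  [[0,0,0],[0,0,0],0.3],
  [[0,0,0],[0,0,0],0.6],
  [[0,0,0],[0,0,0],0.8],
  [[0,0,0],[0,0,0],0.8],
  [[0,0,0],[0,0,0],0.8],
  [[0,0,0],[0,0,0],0.8],
  [[0,0,0],[0,0,0],0.8],
  [[0,0,0],[0,0,0],0.8],
  [[0,0,0],[0,0,0],0.8],
  [[0,0,0],[0,0,0],0.8],
])

```text
time: 7.95
tool_pos: [0.5175, 0.3089, 0.1496]
ee_rot: [-3.142, -0.0, 0.34]
wrist_force: [-1.0, -0.3, -0.5]
width: 0.0744
```

Request:
apply_moves([
  [[0,0,-0.5],[0,0,0],0.8],
  [[0,0,-2],[0,0,0],0.8],
  [[0,0,-4],[0,0,0],0.8],
  [[0,0,-7],[0,0,0],0.8],
  [[0,0,-10],[0,0,0],0.8],
  [[0,0,-13],[0,0,0],0.8],
  [[-3,0,-14],[0,0,0],0.8],
  [[-6,0,-14],[0,0,0],0.8],
  [[-9,0,-14],[0,0,0],0.8],
  [[-9,0,-14],[0,0,0],0.8],
])

```text
time: 8.78
tool_pos: [0.4288, 0.2778, 0.2911]
ee_rot: [-3.141, 0.0, 0.341]
wrist_force: [0.7, 0.0, 0.6]
width: 0.0754
```

```bash
python3 - <<'E'
from bench import robot, optics
from h import *
o=robot.get_obs();print({k:o[k] for k in('time','tool_pos','ee_rot','wrist_force','width')})
im=optics.snapshot("side")[:,:,::-1];cv2.imwrite("pics/s5.png",cv2.resize(im[150:310,220:400],None,fx=3.7,fy=3.7,interpolation=2))
c=optics.get_calibration("wrist")
im=optics.snapshot("wrist")[:,:,::-1].copy();cv2.imwrite("pics/w5.png",im)
cv2.imwrite("pics/w5c.png",cv2.resize(im[35:170,255:390],None,fx=4.4,fy=4.4,interpolation=2))
E
```

```text
{'time': 8.7833, 'tool_pos': array([0.42879408, 0.27784569, 0.29109447]), 'ee_rot': array([-3.14109739e+00,  3.13594719e-05,  3.40952168e-01]), 'wrist_force': array([0.67713246, 0.04912632, 0.63541589]), 'width': 0.07542148740640162}
```

View pics/s5.png

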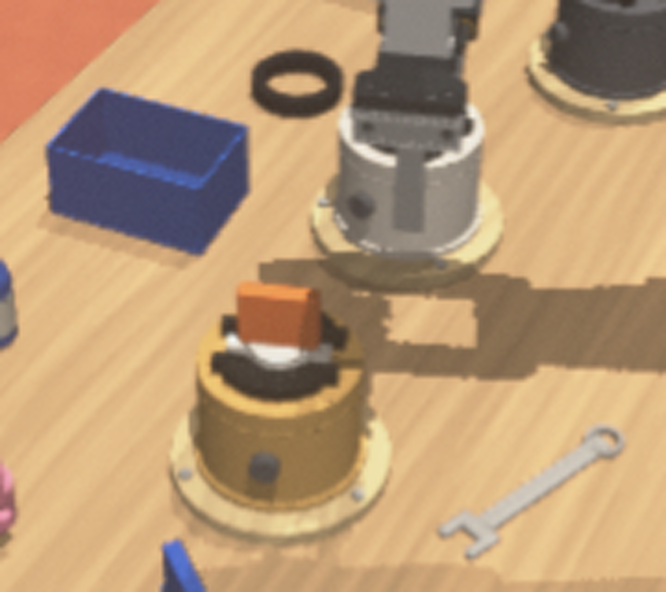

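View pics/w5.png

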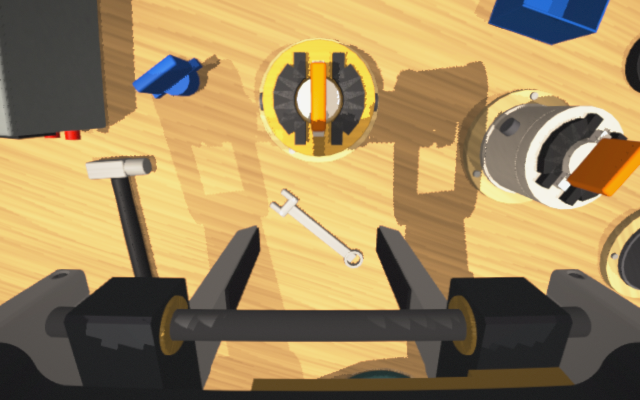

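View pics/w5c.png

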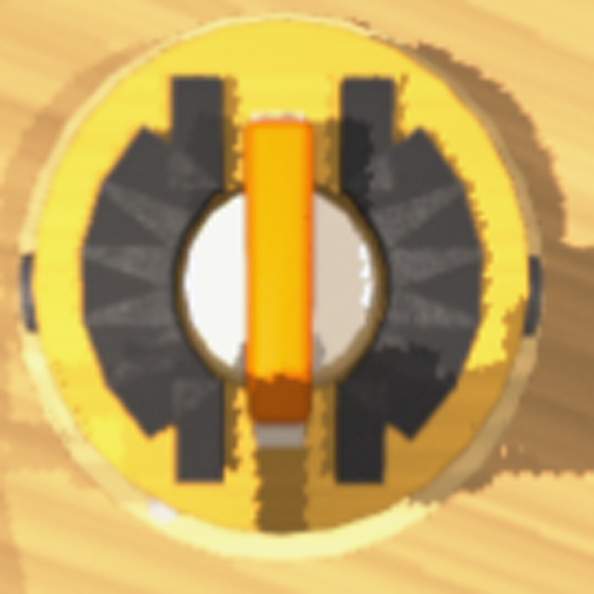

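```bash
python3 - <<'E'
from bench import robot, optics
from h import *
cw=optics.get_calibration("wrist");cs=optics.get_calibration("side")
w=[255+278.5/4.4,35+270/4.4]; s=[220+279/3.7,150+289.5/3.7]
for z in(.178,.19): print(z,plane(cw,[w],z).round(4),plane(cs,[s],z).round(4))
A=[];b=[]
for c,p in((cw,w),(cs,s)):
    o,d=ray(c,p);d=d[0]/np.linalg.norm(d[0]);M=np.eye(3)-np.outer(d,d);A.append(M);b.append(M@o)
print(np.linalg.lstsq(np.vstack(A),np.hstack(b),rcond=None)[0])
E
```

```text
0.178 [[0.5196 0.3097 0.178 ]] [[0.5155 0.3088 0.178 ]]
0.19 [[0.5191 0.3096 0.19  ]] [[0.5088 0.3208 0.19  ]]
[0.51784252 0.30881141 0.17719888]
```

The bar top triangulates to 0.177 m, against 0.178 m expected when home and 0.190 m when riding on the collar. Handing in.

```bash
python3 - <<'E'
from bench import job
print(job.close_job())
E
```

```text
the job is handed in; nothing more can be done
None
```

The brass lampholder is seated in its collar and released. I gripped it by the orange bar, turned it about 61° clockwise (seen from above) and lowered it 12 mm until it met the slot floor at about 5 N. I then let go and backed the arm off. The job was handed in at about 9 s of the 35 s allowed.

- **Height:** the bar top triangulates to 0.177 m. Fully home is 0.178 m, and riding on the collar is 0.190 m.
- **Alignment:** the last wrist view shows the lugs centred in the two slots, and the side view shows them level with the collar.
- **Other lamps:** I never sent the arm near the dark or white lamps' holders.

No check failed. The bar position from the wrist and side views differed by about 4 mm, within what I would expect from picking pixels by hand and the camera calibration.

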